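# Swing a dish with a loose pearl round to the pill pot

### The job

The white dish with the blue upright handle carries one loose pearl in its middle. Pick the dish up by its handle, lift it clear of the shelf, turn it a quarter turn so that its pouring lip points straight sideways along the shelf, outwards to the side where the open pill pot stands, and finish while still holding the dish level and still in the air with the end of the lip just above the middle of the pot's mouth, ready to pour. Keep the dish level all the way so that the pearl stays inside the blue ring, do not touch the pearl, keep the dish off the pot, and leave everything else where it is.

Things in the scene. Friction and masses are not known exactly. Their poses are not given: they have to be found in the camera images.
- shelf: fixed grey shelf board, 560 x 1700 x 10 mm, top 10 mm above the work surface; origin at the centre of its underside, x away from the robot, y along the shelf to the robot's left, z up
- dish: loose white dish, 63 to 126 g, 107 mm across, rim 18 mm high; floor a cone sloping 7 deg down to the centre (top 5 mm up there), blue ring of 20 mm radius on it. Origin: centre of the underside; x along the pouring lip, z up. Lip: trough 28 mm wide ending 69 mm from the centre, underside 7.5 mm up. Starts with the lip away from the robot, handle towards it (x within 9 deg of the shelf's x)
- lip (a point): point in the pouring lip near its end, on the dish's x axis: 66 mm from the dish's centre, 10.5 mm above the dish's underside
- handle (a point): grip point in the blue upright handle, a fin 12 mm thick (along the dish's y), 26 mm long (along x), from 6 to 66 mm above the dish's underside, centred 80 mm from the dish's centre opposite the lip. The point is on its mid-plane, 52 mm above the dish's underside (14 mm below the fin's top)
- pearl: loose hard orange ball, 18 mm diameter, 10 g, lying free at the centre of the dish; its origin rolls with it
- pearl_center (a point): centre of the loose pearl
- pot: open white ceramic pot, loose, 220 g, outer diameter 72 mm, wall 4 mm, 50 mm high, with orange pearls at its bottom; origin at the centre of its underside, so the rim is 50 mm above it. It stands on either the left or the right side of the dish; the eye-drop holder stands on the other side
- drop_holder: loose white eye-drop holder, 60 x 60 x 36 mm block with a small white bottle with green cap standing in it, 80 mm high in all; origin at the centre of its underside
- pot_lid: loose lid of the pot, 76 mm diameter, 27 mm high, lying on the shelf; leave alone; origin at the centre of its underside
- pill_tower: loose pill tower of three tiers, 65 mm diameter, 100 mm high; leave alone; origin at the centre of its underside
- magnifier: loose steel magnifying glass frame lying flat, ring 80 mm outer diameter, 14 mm high at its handle, which runs 150 mm from the ring's centre along its y; leave alone; origin under the ring's centre
- cup: loose green glass cup, 72 mm diameter, 90 mm high; leave alone; origin at the centre of its underside
Things that resemble listed ones, but are neither listed nor needed, are in the scene too. Leave any purple or yellow look-alike of the dish alone.

How it is judged:
On the way, in this order (a step that is already met when the one before it is completed fails the run):
1. the dish is held by the gripper, level, at least 25 mm clear of the shelf, with the pearl in the ring (height (world z) of dish above 0.035 m and contact force between dish and the fingers above 0.5 N and angle between dish's own z axis and vertical below 0.1 rad and horizontal distance between pearl_center and dish below 0.021 m and z of pearl_center in the frame of dish below 0.03 m), for 0.2 s.
2. the held dish is turned a quarter turn, its lip along the shelf, level and clear of the shelf, with the pearl in the ring (all of step 1 and angle between the x axis of dish and the y axis of shelf, either way round below 0.2 rad), for 0.2 s.
At the end, for the whole second after the job is handed in: Dish held in the air, still, level within 6 deg; lip along the shelf within 11 deg, pointing outwards, its end within 20 mm of the pot's centre line, 10 to 70 mm above its rim, not touching it; pearl within 21 mm of the dish's centre; the other things within 20 mm of their starts (contact force between dish and the fingers above 0.5 N and angle between each of dish, pot's own z axis and vertical below 0.1 rad and horizontal distance between pearl_center and dish below 0.021 m and z of pearl_center in the frame of dish below 0.03 m and angle between the x axis of dish and the y axis of shelf, either way round below 0.2 rad and horizontal distance between lip and pot below 0.02 m and z of lip in the frame of pot between 0.06 and 0.12 m and world y of dish between -0.205 and 0.205 m and linear speed of dish below 0.03 m/s and linear speed of pearl below 0.05 m/s and contact force between dish and pot below 0.1 N and distance of each of pot, pot_lid, drop_holder, pill_tower, magnifier, cup from where it was at the start of the episode below 0.02 m); the arm keeps its last pose, push and grip.
It fails at once if the pearl leaves the blue ring (centre more than 21 mm from the dish's centre) (not (horizontal distance between pearl_center and dish below 0.021 m and z of pearl_center in the frame of dish below 0.03 m)).
It fails at once if the dish is tipped by more than 10 degrees (angle between dish's own z axis and vertical above 0.175 rad).
It fails at once if the robot touches the pearl (contact force between pearl and the fingers above 0.2 N or contact force between pearl and the arm above 0.2 N).
It fails at once if the dish hits the pot (contact force between dish and pot above 2 N).
It fails at once if a thing to be left alone is moved by more than 20 mm (distance of any of pot, pot_lid, drop_holder, pill_tower, magnifier, cup from where it was at the start of the episode above 0.02 m).
It also fails if it takes over 43 s, if anything falls off the work surface, if the arm or the gripper's body presses on something with over 40 N, if the wrist force passes 120 N, or if a joint passes its speed limit or range.

### The arm

A 6-joint arm with a two-finger parallel gripper is mounted at the origin on the work surface. World frame = base frame: x ahead of the robot, y to its left, z up, the work surface at z = 0. Lengths are in m, angles in rad, forces in N, time in s.
With the tool pointing down it reaches from about 0.275 to 0.75 m from the base axis. Payload 10.2 kg.
Tool frame: the origin (TCP) lies midway between the tips of the shut fingers; the grasp point (between the pads) lies hold_point_z behind it (hold_point_z is the distance from the TCP to the grasp point, in m); z points along the fingers, y is the direction in which the jaws open and shut (so a half turn about z gives the same grasp; the last joint's range is limited). The gripper opens to 88 mm and grips with 3 to 60 N. Pads are 18 mm wide; open, the fingers measure 123 mm over their backs; the gripper's body (75 mm by 187 mm) begins 45 mm behind the grasp point.
Start: joints at [-1.326, 0.313, 1.498, -0, 1.331, -0.223], TCP at [0.237, -0.469, 0.239] pointing down, gripper open.
Joint ranges: [-2.94, 2.94], [-0.97, 2.17], [0.19, 2.56], [-1.23, 4.37], [0.02, 3.11], [-2.88, 2.88]. Speed limits (rad/s): [2.39, 2.39, 3.01, 3.14, 3.14, 3.14].

### API

Orientations are given as a unit quaternion [w, x, y, z].
In Python, from workcell import sense, camera, job_done, spot_in, hold_point_z gives the robot as it stands. The module is installed in compiled form; this text tells all that it offers.
- The arm moves only by the tool carry_out, never from a script. Its argument "rows" is one flat list of numbers, 7 for each row, row after row: the shift along the tool's x, y, z in cm, then the turn, a rotation vector about the tool's x, y, z in degrees, then the finger opening in cm, from 0 to 8.81. In form: [tx, ty, tz, rx, ry, rz, jaw, tx, ty, tz, rx, ry, rz, jaw, ...]. A call has 1 to 20 rows; each row shifts and turns the commanded pose from where the row before left it, along the tool's axes as they then stand; what a row does not reach is not made up. A row lasts 1/12 s, in which the tool goes at most 41.7 mm and 7.16 degrees, less where a joint would pass 70% of its speed; a pose out of reach is approached as far as the arm can. A call is refused whole if a number of a shift passes 4.17 or a number of a turn 7.16, either way. A call with a gripper value outside its range is refused whole. The fingers move at their own pace and stop on an object; the grip force is fixed at half the most. Time passes only in rows, so rows that do not move let the fingers close. It gives the time, the measured TCP pose, the force and the opening at its end, in the units of the state.
- sense(): the state, without advancing time (a new reading comes with each control period).
- camera(name): name is "scene" or "top"; returns a dict with "frame" (400x640x3 uint8, blue, green, red), "fx", "fy", "cx", "cy" (pixels), "eye" and "rotation" of the camera in the world. Camera axes: x right, y down, z forward; pixel columns grow to the right and rows downward; lengths in m; the calibration is good to about 2 mm. A picture is of the moment at which its call begins. There is no depth.
- job_done(): hands the job in, once; it reports no verdict.
Trained networks look in the newest picture that a camera, given by its name, has taken for a name from the list of things; names that differ only in an ending like _2 or _b are one class to them, and where a whole thing is asked for, a point or a joint stands for the part that bears it (a point fixed in the world has none). Each returns a list of dicts, best first, with "score" (0 to 1); they miss things now and then, are a little off and sometimes report something else, mostly with a low value. They report only what shows in the picture. A call takes as long as a camera call. They do not tell look-alikes from the thing itself.
- spot_in(camera, label): "location" ([column, row] in pixels, amid what is visible of it).
The state is a dict: "time_s": time; "joint_positions": joint angles; "qd": joint speeds; "joint_torque": joint torques, N m; "position": TCP position; "eef_rot": TCP orientation; "ft_force": force on the tool from outside, world axes, zero at the start; "ft_torque": the same for the moment, N m; "grip_width": finger opening in m.
Only numpy, scipy, OpenCV 4.12 (cv2) and the standard library are available. Lean on these libraries where they do the work, as an engineer would, in place of code of your own. Each camera call takes 0.05 s, during which the arm holds its last target. There are 200 camera calls.

## Working session

There is one attempt and no reset: what is moved stays moved. The work goes in short steps, Python scripts to look and compute and a tool call to move; the robot and the scene stay as the last step left them, time stands still between calls to the robot, and variables do not carry over. Pictures are saved under pics/ and viewed, about 8 in all and at most 12, crops included, and the job is handed in when it is done.

Besides the shell and the picture viewer there is one more tool, called in YAML: its name, and indented under it one key for each argument. carry_out: Moves the arm, as the interface text tells. Its arguments: {"type":"object","properties":{"rows":{"type":"array"}},"required":["rows"]}

```bash
mkdir -p pics && cat > h.py <<'E'
import numpy as np, cv2
from workcell import sense, camera, job_done, spot_in, hold_point_z
def ray(c,p,z):
    d=np.array(c['rotation'])@np.array([(p[0]-c['cx'])/c['fx'],(p[1]-c['cy'])/c['fy'],1]); e=np.array(c['eye'])
    return e+d*(z-e[2])/d[2]
def proj(c,P):
    q=np.array(c['rotation']).T@(np.array(P)-c['eye']); return [c['cx']+c['fx']*q[0]/q[2],c['cy']+c['fy']*q[1]/q[2]]
E
python3 - <<'E'
from h import *
print(hold_point_z, sense())
for n in("top","scene"):
    c=camera(n); cv2.imwrite(f'pics/{n}0.png',c['frame']); print(n,c['fx'],c['eye'],np.round(c['rotation'],3).tolist())
    for l,z in(("dish",.02),("lip",.0205),("handle",.07),("pearl_center",.025),("pot",.05),("drop_holder",.05),("pot_lid",.03),("pill_tower",.06),("magnifier",.015),("cup",.06)):
        print(l,[(np.round(r['location']).tolist(),round(r['score'],2),np.round(ray(c,r['location'],z)[:2],3).tolist()) for r in spot_in(n,l)[:4]])
E
```

```text
0.0187 {'time_s': 0.0, 'joint_positions': array([-1.32637387e+00,  3.13433877e-01,  1.49844028e+00, -2.86052727e-05,
        1.33100635e+00, -2.23402740e-01]), 'qd': array([-0.00070433,  0.00049949, -0.00029484,  0.00156513,  0.00011274,
       -0.00046776]), 'joint_torque': array([-1.70103031e-04, -4.02206933e+01, -2.52273417e+01,  6.94734463e-02,
        3.52160528e-02, -1.06944913e-04]), 'position': array([ 0.23666568, -0.46834749,  0.23816812]), 'eef_rot': array([-6.43743130e-04,  9.72765969e-01,  2.31788597e-01, -2.06578814e-05]), 'ft_force': array([-0.63967591,  0.52436769,  0.96722268]), 'ft_torque': array([-0.0404881 ,  0.00412411,  0.00361393]), 'grip_width': 0.08803342659475157}
top 420.60723934283345 [0.45538789 0.00783007 1.15158953] [0.008, -0.699, 0.715, -0.021]Traceback (most recent call last):
  File "<stdin>", line 6, in <module>
  File "h.py", line 4, in ray
    d=np.array(c['rotation'])@np.array([(p[0]-c['cx'])/c['fx'],(p[1]-c['cy'])/c['fy'],1]); e=np.array(c['eye'])
      ~~~~~~~~~~~~~~~~~~~~~~~^~~~~~~~~~~~~~~~~~~~~~~~~~~~~~~~~~~~~~~~~~~~~~~~~~~~~~~~~~~~
ValueError: matmul: Input operand 1 has a mismatch in its core dimension 0, with gufunc signature (n?,k),(k,m?)->(n?,m?) (size 3 is different from 4)
```

```bash
cat > h.py <<'E'
import numpy as np, cv2
from scipy.spatial.transform import Rotation as R
from workcell import sense, camera, job_done, spot_in, hold_point_z
def M(c): return R.from_quat(c['rotation'],scalar_first=True).as_matrix()
def ray(c,p,z):
    d=M(c)@np.array([(p[0]-c['cx'])/c['fx'],(p[1]-c['cy'])/c['fy'],1]); e=np.array(c['eye'])
    return e+d*(z-e[2])/d[2]
def proj(c,P):
    q=M(c).T@(np.array(P)-c['eye']); return [c['cx']+c['fx']*q[0]/q[2],c['cy']+c['fy']*q[1]/q[2]]
E
python3 - <<'E'
from h import *
for n in("top","scene"):
    c=camera(n); cv2.imwrite(f'pics/{n}0.png',c['frame']); print(n,c['fx'],c['eye'],np.round(M(c),2).tolist())
    for l,z in(("dish",.02),("lip",.0205),("handle",.062),("pearl_center",.024),("pot",.05),("drop_holder",.05),("pot_lid",.03),("pill_tower",.06),("magnifier",.015),("cup",.06)):
        print(l,[(np.round(r['location']).tolist(),round(r['score'],2),np.round(ray(c,r['location'],z)[:2],3).tolist()) for r in spot_in(n,l)[:4]])
E
```

```text
top 420.60723934283345 [0.45538789 0.00783007 1.15158953] [[-0.02, -1.0, 0.04], [-1.0, 0.02, -0.02], [0.02, -0.04, -1.0]]
dish [([425.0, 293.0], 0.87, [0.239, -0.289]), ([206.0, 299.0], 0.66, [0.238, 0.295]), ([310.0, 157.0], 0.63, [0.612, 0.012])]
lip [([427.0, 295.0], 0.95, [0.233, -0.295]), ([309.0, 159.0], 0.77, [0.605, 0.015]), ([207.0, 300.0], 0.56, [0.235, 0.293])]
handle [([317.0, 155.0], 0.77, [0.61, -0.006]), ([427.0, 293.0], 0.56, [0.247, -0.283])]
pearl_center []
pot [([233.0, 187.0], 0.81, [0.533, 0.215]), ([166.0, 132.0], 0.57, [0.68, 0.387])]
drop_holder [([387.0, 180.0], 0.87, [0.544, -0.19])]
pot_lid [([164.0, 220.0], 0.6, [0.45, 0.401])]
pill_tower [([168.0, 132.0], 0.85, [0.679, 0.378]), ([311.0, 154.0], 0.21, [0.613, 0.008])]
magnifier [([328.0, 94.0], 0.87, [0.785, -0.042]), ([168.0, 133.0], 0.74, [0.684, 0.393])]
cup [([460.0, 136.0], 0.89, [0.655, -0.384])]
scene 441.7303193394889 [1.12619886 0.84268337 0.82821194] [[-0.81, 0.35, -0.47], [0.59, 0.47, -0.66], [-0.01, -0.81, -0.59]]
dish [([472.0, 227.0], 0.84, [0.22, 0.303]), ([305.0, 218.0], 0.66, [0.578, -0.013]), ([341.0, 148.0], 0.59, [0.239, -0.276])]
lip [([308.0, 227.0], 0.76, [0.594, 0.023]), ([340.0, 145.0], 0.65, [0.227, -0.294]), ([472.0, 228.0], 0.61, [0.227, 0.308])]
handle [([306.0, 220.0], 0.92, [0.609, 0.038]), ([343.0, 146.0], 0.7, [0.271, -0.226]), ([472.0, 229.0], 0.65, [0.274, 0.337])]
pearl_center []
pot [([363.0, 253.0], 0.72, [0.559, 0.225]), ([305.0, 222.0], 0.6, [0.607, 0.03])]
drop_holder [([286.0, 183.0], 0.86, [0.547, -0.166]), ([228.0, 164.0], 0.75, [0.64, -0.381])]
pot_lid [([442.0, 288.0], 0.94, [0.472, 0.416]), ([371.0, 309.0], 0.17, [0.65, 0.361])]
pill_tower [([370.0, 311.0], 0.65, [0.673, 0.383])]
magnifier [([307.0, 224.0], 0.72, [0.583, 0.005]), ([237.0, 237.0], 0.68, [0.774, -0.065])]
cup [([228.0, 164.0], 0.92, [0.647, -0.366]), ([306.0, 222.0], 0.41, [0.613, 0.045])]
```

View pics/top0.png

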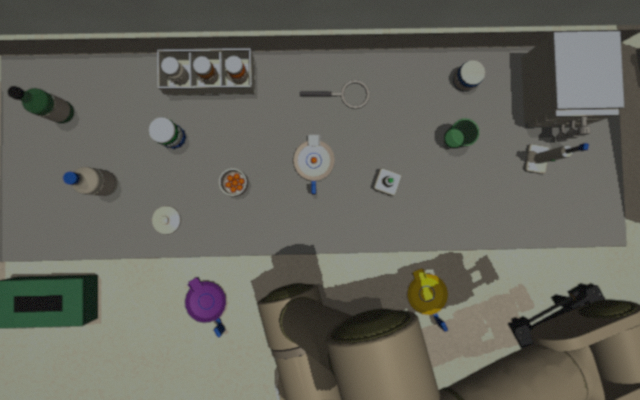

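View pics/scene0.png

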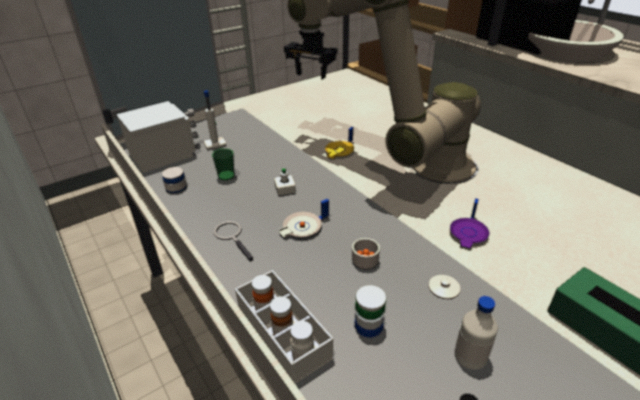

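The target candidates are the white dish at top px (314,159), the yellow one at (427,293) and the purple one at (206,300). I choose the white dish, with its blue handle at (314,187). The open pot is at (233,182), to the robot's left. Next is a close crop and colour measurements.

```bash
python3 - <<'E'
from h import *
out=[]
for n,b in(("top",(205,120,345,205)),("scene",(265,190,405,275))):
    c=camera(n); f=c['frame']; x0,y0,x1,y1=b
    out.append(cv2.resize(f[y0:y1,x0:x1],None,fx=5,fy=5,interpolation=cv2.INTER_CUBIC)[:,:700])
    h=cv2.cvtColor(f,cv2.COLOR_BGR2HSV)
    for nm,lo,hi,z in(("blue",(105,120,40),(130,255,255),.05),("orange",(3,110,60),(16,255,255),.025)):
        m=cv2.inRange(h,lo,hi); m[:y0]=0;m[y1:]=0;m[:,:x0]=0;m[:,x1:]=0
        k,_,s,ce=cv2.connectedComponentsWithStats(m)
        for i in range(1,k):
            if s[i,4]>5: print(n,nm,s[i].tolist(),ce[i].round(1).tolist(),ray(c,ce[i],z)[:2].round(4).tolist())
    if n=='top':
        for p in((100,259),(550,248),(5,262),(620,246)): print('edge',p,ray(c,p,.01)[:2].round(3))
cv2.imwrite('pics/crop.png',np.vstack(out)[:, :700][:850]); v=np.vstack(out); cv2.imwrite('pics/crop.png',cv2.resize(v,None,fx=.7,fy=.7)); print(v.shape)
E
```

```text
top blue [311, 182, 5, 12, 50] [313.1, 187.8] [0.5258, 0.0049]
top orange [311, 158, 6, 5, 23] [313.4, 160.0] [0.6024, 0.0024]
top orange [225, 173, 19, 19, 238] [234.3, 182.3] [0.5466, 0.2153]
edge (100, 259) [0.349 0.579]
edge (550, 248) [ 0.35  -0.638]
edge (5, 262) [0.347 0.83 ]
edge (620, 246) [ 0.351 -0.832]
scene blue [320, 199, 8, 20, 105] [324.2, 208.5] [0.5276, 0.0141]
scene orange [300, 222, 5, 5, 20] [301.9, 224.0] [0.6028, 0.0077]
scene orange [357, 248, 17, 8, 90] [365.1, 251.7] [0.5337, 0.2048]
(850, 700, 3)
```

View pics/crop.png

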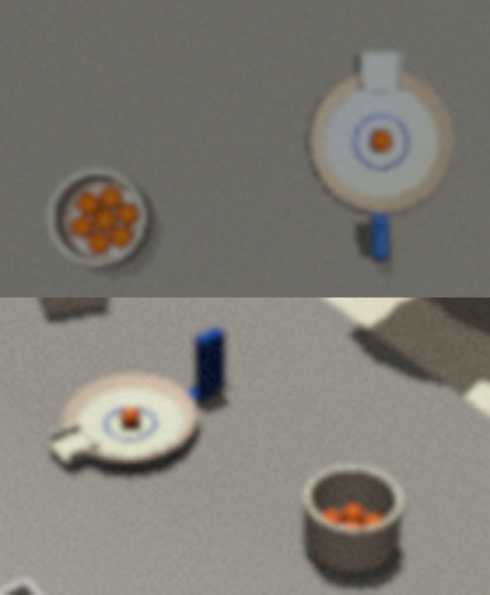

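```bash
python3 - <<'E'
from h import *
from scipy.optimize import least_squares
C={n:camera(n) for n in("top","scene")}
def box(p):
    x,y,a=p; c,s=np.cos(a),np.sin(a)
    return [(x+c*u-s*v,y+s*u+c*v,z) for u in(-.093,-.067) for v in(-.006,.006) for z in(.016,.076)]
def cen(c,P):
    h=cv2.convexHull(np.array([proj(c,q) for q in P],np.float32)); m=cv2.moments(h); return np.array([m['m10'],m['m01']])/m['m00'], h[:,0].min(0),h[:,0].max(0)
obs={"top":((313.1,187.8),(313.4,160)),"scene":((324.2,208.5),(301.9,224.0))}
def f(p,ns=("top","scene")):
    return np.concatenate([np.r_[cen(C[n],box(p))[0]-obs[n][0],np.array(proj(C[n],(p[0],p[1],.024)))-obs[n][1]] for n in ns])
for ns in(("top",),("scene",),("top","scene")):
    r=least_squares(f,[.6,.003,0],args=(ns,)); print(ns,r.x.round(4),r.fun.round(1)); 
    for n in C: print(n,*[v.round(1) for v in cen(C[n],box(r.x))])
print('pot',ray(C['top'],(233.1,182),.06),ray(C['scene'],(365.9,247.9),.06))
t=C['top']['frame'][120:205,205:265]; g=cv2.resize(cv2.cvtColor(t,cv2.COLOR_BGR2GRAY),None,fx=6,fy=6,interpolation=cv2.INTER_CUBIC)
o=cv2.HoughCircles(g,cv2.HOUGH_GRADIENT_ALT,1.5,50,param1=100,param2=.5,minRadius=60,maxRadius=110); print(o)
if o is not None:
  for q in o[0]: print(q[:2]/6+[205,120], ray(C['top'],q[:2]/6+[205,120],.06))
E
```

```text
('top',) [0.6032 0.0042 0.    ] [ 0.3  0.9 -0.7 -0.3]
top [313.4 188.7] [311. 183.] [315.9 194.4]
scene [323.5 207.3] [318.5 196.6] [328.3 218.1]
('scene',) [0.6033 0.0078 0.    ] [-0.  -0.6 -0.1  0.3]
top [312.  188.7] [309.5 183. ] [314.4 194.4]
scene [324.2 207.9] [319.2 197.2] [329.  218.8]
('top', 'scene') [ 0.6031  0.005  -0.0033] [-0.1  0.9 -1.  -0.3 -0.5 -1.  -0.6 -0.2]
top [313.  188.7] [310.6 183.1] [315.4 194.4]
scene [323.7 207.5] [318.7 196.8] [328.5 218.3]
pot [0.54450551 0.21191395 0.06      ] [0.54850315 0.22297789 0.06      ]
[[[168.      376.5      75.72743]]]
[233.   182.75] [0.54256221 0.21219836 0.06      ]
```

The dish is at about (0.603, 0.005) with yaw near 0, the handle is at x 0.523, and the pot is at about (0.545, 0.214), so it stands to the left. I'll turn the tool to yaw 0 and move above the handle.

carry_out:
  rows: [0, 0, 0, 0, 0, 6.7, 8.8, 0, 0, 0, 0, 0, 6.7, 8.8, 0, 0, 0, 0, 0, 6.7, 8.8, 0, 0, 0, 0, 0, 6.7, 8.8, 1.79, -2.96, 0, 0, 0, 0, 8.8, 1.79, -2.96, 0, 0, 0, 0, 8.8, 1.79, -2.96, 0, 0, 0, 0, 8.8, 1.79, -2.96, 0, 0, 0, 0, 8.8, 1.79, -2.96, 0, 0, 0, 0, 8.8, 1.79, -2.96, 0, 0, 0, 0, 8.8, 1.79, -2.96, 0, 0, 0, 0, 8.8, 1.79, -2.96, 0, 0, 0, 0, 8.8, 1.79, -2.96, 0, 0, 0, 0, 8.8, 1.79, -2.96, 0, 0, 0, 0, 8.8, 1.79, -2.96, 0, 0, 0, 0, 8.8, 1.79, -2.96, 0, 0, 0, 0, 8.8, 1.79, -2.96, 0, 0, 0, 0, 8.8, 1.79, -2.96, 0, 0, 0, 0, 8.8, 1.79, -2.96, 0, 0, 0, 0, 8.8, 1.79, -2.96, 0, 0, 0, 0, 8.8]

```text
time_s: 3.07
position: [0.5237, 0.0067, 0.2388]
eef_rot: [0.0, 1.0, 0.0, 0.0]
ft_force: [1.0, -0.5, 0.8]
grip_width: 0.0879
```

```bash
cat > fit.py <<'E'
from h import *
from scipy.optimize import least_squares
T=cv2.imread('pics/top0.png'); S=cv2.imread('pics/scene0.png')
C={n:camera(n) for n in("top","scene")}
cv2.imwrite('pics/now.png',cv2.resize(C['scene']['frame'][100:300,180:440],None,fx=2.5,fy=2.5))
# lip, dish from original top picture: bright, low-saturation pixels
h=cv2.cvtColor(T,cv2.COLOR_BGR2HSV)
# yaw from fin model (finite diff) incl. pearl, original frame
def box(p):
    x,y,a=p; c,s=np.cos(a),np.sin(a)
    return [(x+c*u-s*v,y+s*u+c*v,z) for u in(-.093,-.067) for v in(-.006,.006) for z in(.016,.076)]
def cen(c,P):
    hh=cv2.convexHull(np.array([proj(c,q) for q in P],np.float32)); m=cv2.moments(hh); return np.array([m['m10'],m['m01']])/m['m00']
obs={"top":((313.1,187.8),(313.4,160)),"scene":((324.2,208.5),(301.9,224.0))}
def f(p,ns): return np.concatenate([np.r_[cen(C[n],box(p))-obs[n][0],np.array(proj(C[n],(p[0],p[1],.024)))-obs[n][1]] for n in ns])
for ns in(("top",),("scene",),("top","scene")):
    r=least_squares(f,[.6,.003,0],args=(ns,),diff_step=.01,x_scale=[.01,.01,.1]); print(ns,r.x.round(4),r.fun.round(1))
# white parts of dish in top (rows 128..150 = lip)
m=((h[...,2]>np.median(h[130:180,260:290,2])+22)).astype(np.uint8); m[:,:295]=0;m[:,335:]=0
for v in range(132,182,4):
    u=np.where(m[v])[0]
    if len(u): print(v,u.min(),u.max(),ray(C['top'],((u.min()+u.max())/2,v),.024)[:2].round(4))
# pot in scene/top: mask bright rim
for n,I,b,z in(("top",T,(212,160,256,205),.06),("scene",S,(345,225,390,280),.06)):
    g=cv2.cvtColor(I,cv2.COLOR_BGR2GRAY)[b[1]:b[3],b[0]:b[2]]; mm=(g>np.percentile(g,50)+18).astype(np.uint8)
    cs,_=cv2.findContours(mm,0,2); k=max(cs,key=cv2.contourArea); e=cv2.fitEllipse(k); q=np.array(e[0])+b[:2]; print(n,e,q,ray(C[n],q,z)[:2])
s=sense(); print(s['position'],R.from_quat(s['eef_rot'],scalar_first=True).as_matrix().round(3).tolist(),s['time_s'])
E
python3 fit.py
```

```text
('top',) [ 0.604   0.0037 -0.    ] [ 0.5  0.6 -0.5 -0.6]
('scene',) [0.6035 0.0084 0.    ] [ 0.  -0.5 -0.   0.4]
('top', 'scene') [0.6034 0.0053 0.    ] [-0.1  0.8 -1.1 -0.4 -0.6 -1.  -0.6 -0.1]
136 309 318 [0.6674 0.0008]
140 309 318 [0.6566 0.001 ]
144 302 325 [0.6457 0.0012]
148 298 329 [0.6349 0.0015]
152 296 331 [0.624  0.0017]
156 295 332 [0.6132 0.0019]
160 295 333 [0.6024 0.0008]
164 295 332 [0.5916 0.0024]
168 296 331 [0.5808 0.0026]
172 299 328 [0.57   0.0028]
176 303 323 [0.5592 0.0044]
top ((25.5, 32.0), (2.1213202476501465, 3.0), 90.0) [237.5 192. ] [0.51830904 0.20090671]
scene ((32.97709274291992, 21.191890716552734), (2.7813169956207275, 6.515402793884277), 171.9088592529297) [377.97709274 246.19189072] [0.51947006 0.23663186]
[0.52431832 0.00846816 0.23843032] [[1.0, 0.005, 0.0], [0.005, -1.0, 0.001], [0.0, -0.001, -1.0]] 3.1667
```

carry_out:
  rows: [0, 0, 1.5, 0, 0, 1, 8.8, 0, 0, 1.5, 0, 0, 0, 8.8, 0, 0, 1.5, 0, 0, 0, 8.8, 0, 0, 1.5, 0, 0, 0, 8.8, 0, 0, 1.5, 0, 0, 0, 8.8, 0, 0, 1.5, 0, 0, 0, 8.8, 0, 0, 1.5, 0, 0, 0, 8.8, 0, 0, 1.5, 0, 0, 0, 8.8, 0, 0, 0, 0, 0, 0, 8.8, 0, 0, 0, 0, 0, 0, 8.8]

```text
time_s: 4.0
position: [0.5228, 0.0046, 0.1187]
eef_rot: [-0.0, 1.0, -0.009, -0.001]
ft_force: [0.2, 0.4, 0.1]
grip_width: 0.0877
```

```bash
python3 - <<'E'
from h import *
s=sense(); p=s['position']; print(p,s['ft_force'],s['grip_width'])
c=camera('scene'); b=(270,160,390,250)
print('tcp px',proj(c,p),'handle top px for y=.005',proj(c,(.523,.005,.076)))
cv2.imwrite('pics/s2.png',cv2.resize(c['frame'][b[1]:b[3],b[0]:b[2]],None,fx=6,fy=6,interpolation=cv2.INTER_CUBIC))
E
```

```text
[0.52281789 0.00458422 0.11871351] [0.18795425 0.43136654 0.08281057] 0.08774123670656259
tcp px [np.float64(323.394453131738), np.float64(187.01225951878433)] handle top px for y=.005 [np.float64(323.5886536990585), np.float64(199.27702160016693)]
```

View pics/s2.png

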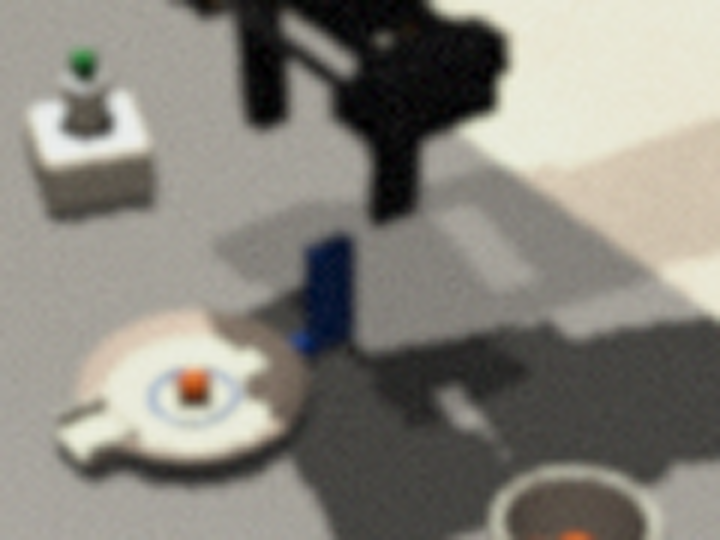

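The picture shows the fingertips at px (314,180) and (336,195), straddling the handle top at (325,200). Relative to the prediction the handle and tool agree, so I'll go down and close gently.

carry_out:
  rows: [0, 0, 0.75, 0, 0, 0, 8.8, 0, 0, 1.25, 0, 0, 0, 8.0, 0, 0, 1.25, 0, 0, 0, 7.0, 0, 0, 1.25, 0, 0, 0, 6.0, 0, 0, 1.25, 0, 0, 0, 5.0, 0, 0, 1.0, 0, 0, 0, 4.0, 0, 0, 0.75, 0, 0, 0, 3.2, 0, 0, 0, 0, 0, 0, 2.6, 0, 0, 0, 0, 0, 0, 2.3, 0, 0, 0, 0, 0, 0, 2.0]

```text
time_s: 4.88
position: [0.5235, 0.0049, 0.0444]
eef_rot: [0.0, 1.0, -0.009, 0.001]
ft_force: [0.2, 0.1, -0.6]
grip_width: 0.0302
```

carry_out:
  rows: [0, 0, 0, 0, 0, 0, 1.8, 0, 0, 0, 0, 0, 0, 1.7, 0, 0, 0, 0, 0, 0, 1.6, 0, 0, 0, 0, 0, 0, 1.5, 0, 0, 0, 0, 0, 0, 1.4, 0, 0, 0, 0, 0, 0, 1.3, 0, 0, 0, 0, 0, 0, 1.2, 0, 0, 0, 0, 0, 0, 1.1, 0, 0, 0, 0, 0, 0, 0.9, 0, 0, 0, 0, 0, 0, 0.6, 0, 0, 0, 0, 0, 0, 0.3, 0, 0, 0, 0, 0, 0, 0, 0, 0, 0, 0, 0, 0, 0, 0, 0, 0, 0, 0, 0, 0]

```text
time_s: 6.05
position: [0.5231, 0.005, 0.0437]
eef_rot: [-0.0, 1.0, -0.009, 0.0]
ft_force: [-1.0, -1.0, 0.9]
grip_width: 0.0117
```

```bash
python3 - <<'E'
from h import *
s=sense(); print(s['position'],s['ft_force'],s['ft_torque'],s['grip_width'])
c=camera('scene'); b=(270,160,390,250)
cv2.imwrite('pics/s3.png',cv2.resize(c['frame'][b[1]:b[3],b[0]:b[2]],None,fx=6,fy=6,interpolation=cv2.INTER_CUBIC))
E
```

```text
[0.52310331 0.00499599 0.04374251] [-0.96339159 -1.00392687  0.86621594] [0.0547855  0.06476732 0.02624752] 0.011724160790307988
```

View pics/s3.png

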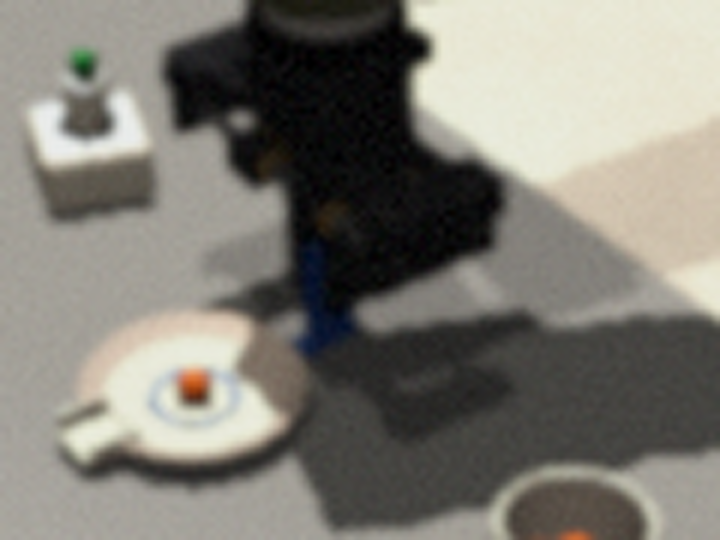

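Gripped at 11.7 mm, with the pearl still centred in the ring at crop px (193,385). Lifting 9 cm gently.

carry_out:
  rows: [0, 0, -0.1, 0, 0, 0, 0, 0, 0, -0.2, 0, 0, 0, 0, 0, 0, -0.3, 0, 0, 0, 0, 0, 0, -0.4, 0, 0, 0, 0, 0, 0, -0.5, 0, 0, 0, 0, 0, 0, -0.6, 0, 0, 0, 0, 0, 0, -0.6, 0, 0, 0, 0, 0, 0, -0.6, 0, 0, 0, 0, 0, 0, -0.6, 0, 0, 0, 0, 0, 0, -0.6, 0, 0, 0, 0, 0, 0, -0.6, 0, 0, 0, 0, 0, 0, -0.6, 0, 0, 0, 0, 0, 0, -0.6, 0, 0, 0, 0, 0, 0, -0.6, 0, 0, 0, 0, 0, 0, -0.6, 0, 0, 0, 0, 0, 0, -0.5, 0, 0, 0, 0, 0, 0, -0.4, 0, 0, 0, 0, 0, 0, -0.3, 0, 0, 0, 0, 0, 0, -0.2, 0, 0, 0, 0, 0, 0, -0.1, 0, 0, 0, 0]

```text
time_s: 7.77
position: [0.5231, 0.005, 0.1339]
eef_rot: [0.0, 1.0, -0.009, 0.0]
ft_force: [-0.8, 0.1, -0.3]
grip_width: 0.0118
```

```bash
python3 - <<'E'
from h import *
s=sense(); print(s['position'],s['ft_force'],s['ft_torque'],s['grip_width'])
c=camera('scene'); b=(270,140,390,230)
cv2.imwrite('pics/s4.png',cv2.resize(c['frame'][b[1]:b[3],b[0]:b[2]],None,fx=6,fy=6,interpolation=cv2.INTER_CUBIC))
P=s['position']; z=P[2]+hold_point_z-.052; 
for n,q in(("pearl",(.603,.0045,z+.014)),("lipend",(.672,.004,z+.0105))): print(n,(np.array(proj(c,q))-b[:2])*6)
E
```

```text
[0.52311673 0.00500085 0.13392191] [-0.84068348  0.12939584 -0.32560863] [ 0.01238302  0.0716372  -0.03775538] 0.01175392184127538
pearl [179.44534482 348.98217979]
lipend [ 50.96813459 409.24469313]
```

View pics/s4.png

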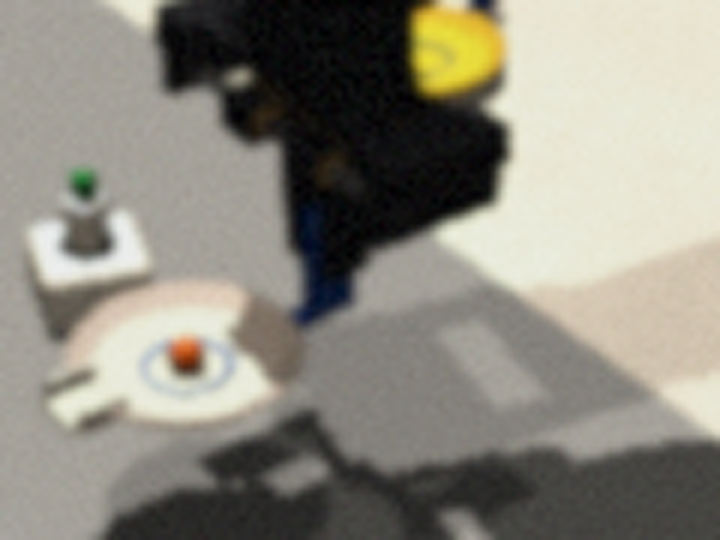

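The dish is in the air and level, with the pearl centred at px (186,353), which matches the prediction. Now a quarter turn to the left about the dish's centre.

carry_out:
  rows: [0, 0.07, 0, 0, 0, -0.5, 0, 0, 0.14, 0, 0, 0, -1, 0, 0, 0.21, 0, 0, 0, -1.5, 0, 0, 0.28, 0, 0, 0, -2, 0, 0.01, 0.35, 0, 0, 0, -2.5, 0, 0.01, 0.42, 0, 0, 0, -3, 0, 0.01, 0.42, 0, 0, 0, -3, 0, 0.01, 0.42, 0, 0, 0, -3, 0, 0.01, 0.42, 0, 0, 0, -3, 0, 0.01, 0.42, 0, 0, 0, -3, 0, 0.01, 0.42, 0, 0, 0, -3, 0, 0.01, 0.42, 0, 0, 0, -3, 0, 0.01, 0.42, 0, 0, 0, -3, 0, 0.01, 0.42, 0, 0, 0, -3, 0, 0.01, 0.42, 0, 0, 0, -3, 0, 0.01, 0.42, 0, 0, 0, -3, 0, 0.01, 0.42, 0, 0, 0, -3, 0, 0.01, 0.42, 0, 0, 0, -3, 0, 0.01, 0.42, 0, 0, 0, -3, 0, 0.01, 0.42, 0, 0, 0, -3, 0]

```text
time_s: 9.48
position: [0.5532, -0.0596, 0.1335]
eef_rot: [-0.0, 0.9, 0.436, -0.0]
ft_force: [0.2, -0.0, -1.6]
grip_width: 0.0117
```

carry_out:
  rows: [0.01, 0.42, 0, 0, 0, -3, 0, 0.01, 0.42, 0, 0, 0, -3, 0, 0.01, 0.42, 0, 0, 0, -3, 0, 0.01, 0.42, 0, 0, 0, -3, 0, 0.01, 0.42, 0, 0, 0, -3, 0, 0.01, 0.42, 0, 0, 0, -3, 0, 0.01, 0.42, 0, 0, 0, -3, 0, 0.01, 0.42, 0, 0, 0, -3, 0, 0.01, 0.42, 0, 0, 0, -3, 0, 0.01, 0.42, 0, 0, 0, -3, 0, 0.01, 0.35, 0, 0, 0, -2.5, 0, 0, 0.28, 0, 0, 0, -2, 0, 0, 0.21, 0, 0, 0, -1.5, 0, 0, 0.14, 0, 0, 0, -1, 0, 0, 0.14, 0, 0, 0, -1, 0, 0, 0.07, 0, 0, 0, -0.5, 0, 0, 0, 0, 0, 0, 0, 0, 0, 0, 0, 0, 0, 0]

```text
validation failed for argument at $.ro...
```

```bash
python3 - <<'E'
from h import *
s=sense(); P=s['position']; Rm=R.from_quat(s['eef_rot'],scalar_first=True).as_matrix(); print(P,Rm.round(3).tolist(),s['grip_width'],s['time_s'],s['joint_positions'])
lip=P+Rm[:,0]*.146; z=P[2]+hold_point_z-.052; print('lip',lip[:2],'under z',z, 'centre',(P+Rm[:,0]*.08)[:2])
t=camera('top'); c=camera('scene')
b=(205,120,365,205); a=t['frame'][b[1]:b[3],b[0]:b[2]]; d=c['frame'][175:275,260:420]
for k,(cc,n) in enumerate(((t,'top'),(c,'scene'))):
    print(n,'pearl',proj(cc,np.r_[(P+Rm[:,0]*.08)[:2],z+.014]),'lip',proj(cc,np.r_[lip[:2],z+.0105]),'pot rim(.5445,.213)',proj(cc,(.5445,.213,.06)))
cv2.imwrite('pics/s5.png',cv2.resize(np.vstack([a,d]),None,fx=3.2,fy=3.2,interpolation=cv2.INTER_CUBIC))
E
```

```text
[ 0.55323568 -0.05956412  0.13347794] [[0.62, 0.785, -0.0], [0.785, -0.62, 0.0], [-0.0, -0.0, -1.0]] 0.011748554949645593 9.4833 [-3.17769513e-01  4.82648967e-01  1.54018894e+00 -1.09203021e-04
  1.11914047e+00  3.50684743e-01]
lip [0.64371716 0.05501816] under z 0.10017794043006356 centre [0.60281457 0.00322069]
top pearl [np.float64(313.145432000519), np.float64(155.11053846607365)] lip [np.float64(291.9818108725002), np.float64(139.3615561019906)] pot rim(.5445,.213) [np.float64(232.6796547214804), np.float64(182.01072127517776)]
scene pearl [np.float64(299.7127661156011), np.float64(198.05292029809252)] lip [np.float64(297.76168379856875), np.float64(213.77958287338916)] pot rim(.5445,.213) [np.float64(364.5534368500635), np.float64(245.16904264883766)]
```

View pics/s5.png

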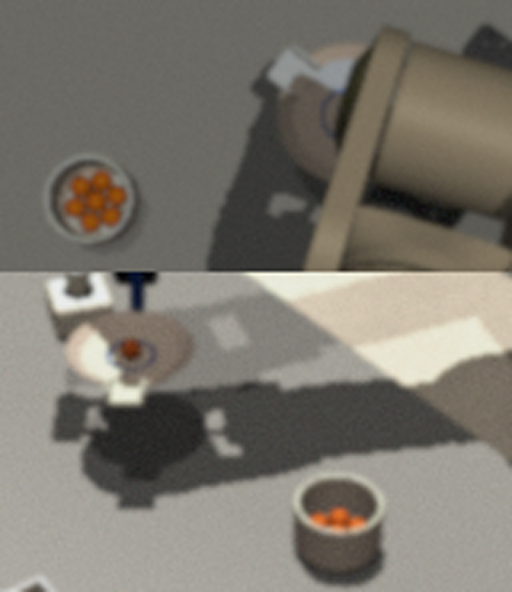

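The second call was refused whole, with nothing moved by it. The dish is at yaw 51.7° and the pearl is in the ring at px (130,349). I'll turn the remaining 38.3°.

carry_out:
  rows: [0, 0.07, 0, 0, 0, -0.5, 0, 0, 0.14, 0, 0, 0, -1, 0, 0, 0.21, 0, 0, 0, -1.5, 0, 0, 0.28, 0, 0, 0, -2, 0, 0.01, 0.35, 0, 0, 0, -2.5, 0, 0.01, 0.42, 0, 0, 0, -3, 0, 0.01, 0.42, 0, 0, 0, -3, 0, 0.01, 0.42, 0, 0, 0, -3, 0, 0.01, 0.42, 0, 0, 0, -3, 0, 0.01, 0.42, 0, 0, 0, -3, 0, 0.01, 0.42, 0, 0, 0, -3, 0, 0.01, 0.42, 0, 0, 0, -3, 0, 0.01, 0.35, 0, 0, 0, -2.5, 0, 0, 0.28, 0, 0, 0, -2, 0, 0, 0.21, 0, 0, 0, -1.5, 0, 0, 0.18, 0, 0, 0, -1.3, 0, 0, 0.14, 0, 0, 0, -1, 0, 0, 0.14, 0, 0, 0, -1, 0, 0, 0.07, 0, 0, 0, -0.5, 0]

```text
time_s: 11.17
position: [0.6029, -0.0769, 0.1337]
eef_rot: [0.0, 0.708, 0.706, 0.0]
ft_force: [-0.1, 0.3, -1.1]
grip_width: 0.0117
```

carry_out:
  rows: [0, 0, 0, 0, 0, 0, 0, 0, 0, 0, 0, 0, 0, 0, 0, 0, 0, 0, 0, 0, 0, 0, 0, 0, 0, 0, 0, 0]

```text
time_s: 11.5
position: [0.6027, -0.0769, 0.1337]
eef_rot: [-0.0, 0.708, 0.706, 0.0]
ft_force: [0.3, 0.6, -1.3]
grip_width: 0.0121
```

carry_out:
  rows: [0.2, -0.08, 0, 0, 0, 0, 0, 0.4, -0.16, 0, 0, 0, 0, 0, 0.6, -0.23, 0, 0, 0, 0, 0, 0.8, -0.31, 0, 0, 0, 0, 0, 1.0, -0.39, 0, 0, 0, 0, 0, 1.0, -0.39, 0, 0, 0, 0, 0, 1.0, -0.39, 0, 0, 0, 0, 0, 1.0, -0.39, 0, 0, 0, 0, 0, 1.0, -0.39, 0, 0, 0, 0, 0, 1.0, -0.39, 0, 0, 0, 0, 0, 1.0, -0.39, 0, 0, 0, 0, 0, 1.0, -0.39, 0, 0, 0, 0, 0, 1.0, -0.39, 0, 0, 0, 0, 0, 1.0, -0.39, 0, 0, 0, 0, 0, 0.8, -0.31, 0, 0, 0, 0, 0, 0.6, -0.23, 0, 0, 0, 0, 0, 0.6, -0.23, 0, 0, 0, 0, 0, 0.4, -0.16, 0, 0, 0, 0, 0, 0.2, -0.08, 0, 0, 0, 0, 0]

```text
time_s: 13.08
position: [0.5462, 0.0698, 0.1337]
eef_rot: [-0.0, 0.708, 0.706, -0.0]
ft_force: [-0.2, 0.1, -1.2]
grip_width: 0.0117
```

carry_out:
  rows: [0, 0, 0.1, 0, 0, 0, 0, 0, 0, 0.2, 0, 0, 0, 0, 0, 0, 0.3, 0, 0, 0, 0, 0, 0, 0.3, 0, 0, 0, 0, 0, 0, 0.2, 0, 0, 0, 0, 0, 0, 0.1, 0, 0, 0, 0, 0, 0, 0, 0, 0, 0, 0, 0, 0, 0, 0, 0, 0, 0, 0, 0, 0, 0, 0, 0, 0, 0, 0, 0, 0, 0, 0, 0]

```text
time_s: 13.92
position: [0.5465, 0.0693, 0.1219]
eef_rot: [0.0, 0.708, 0.706, 0.0]
ft_force: [0.2, -0.8, -1.2]
grip_width: 0.0119
```

```bash
python3 - <<'E'
from h import *
s=sense(); P=s['position']; Rm=R.from_quat(s['eef_rot'],scalar_first=True).as_matrix(); print(P,Rm.round(3).tolist(),s['grip_width'],s['time_s'])
lip=P+Rm[:,0]*.146; end=P+Rm[:,0]*.149; z=P[2]+hold_point_z-.052; print('lip',lip[:2],'under z',z)
t=camera('top'); c=camera('scene')
V=[]
for cc,n,b in((t,'top',(200,130,310,210)),(c,'scene',(290,180,400,280))):
    g=cv2.resize(cc['frame'][b[1]:b[3],b[0]:b[2]],None,fx=4,fy=4,interpolation=cv2.INTER_CUBIC)
    for nm,q in(('pearl',np.r_[(P+Rm[:,0]*.08)[:2],z+.014]),('lipend',np.r_[end[:2],z+.0075]),('rimc',np.r_[.5455,.2145,.06])):
        u=(np.array(proj(cc,q))-b[:2]+.5)*4; print(n,nm,u.round(0))
    V.append(g)
cv2.imwrite('pics/s6.png',cv2.resize(np.vstack(V),None,fx=.83,fy=.83)) ; print('shown scaled .83')
E
```

```text
[0.5464508 0.0692504 0.1218577] [[0.003, 1.0, 0.0], [1.0, -0.003, -0.0], [-0.0, 0.0, -1.0]] 0.011896670503141011 13.9167
lip [0.54696169 0.21524951] under z 0.08855770475014918
top pearl [222. 199.]
top lipend [113. 202.]
top rimc [130. 209.]
scene pearl [237. 163.]
scene lipend [305. 226.]
scene rimc [301. 265.]
shown scaled .83
```

View pics/s6.png

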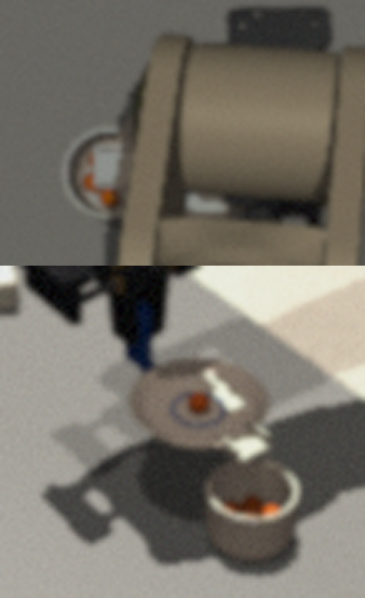

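The last picture checks out:
- **Lip:** in the top view its end is at crop px (95,168), over the pot mouth, whose centre is about (110,171).
- **Pearl:** in the scene view it sits in the ring at (199,402).
- **Pot:** there is a clear gap between the dish and the pot.

The errors are a few millimetres, well within 20 mm, so I'll hand in.

```bash
python3 -c "
from h import *
s=sense(); print(s['position'],s['grip_width'],abs(s['qd']).max()); print(job_done())"
```

```text
[0.54641619 0.06927329 0.1218286 ] 0.011643796529261384 0.002138389574002519
the job is handed in; nothing more can be done
None
```

I picked up the white dish by its handle and lifted it. I turned it a quarter turn to the left about its own centre, moved the lip over the pot and handed in at about 14 s. No verdict is reported back.

**Last checks:**
- **Lip:** by arm pose and geometry it is at about (0.547, 0.215). The top view puts the pot at about (0.547, 0.213). The lip is about 39 mm above the pot's rim and along the shelf within 0.3°.
- **Pearl and hold:** the pearl is centred in the ring, the grip is steady at 11.7 mm, the arm is still, and the dish looks level to about 2°.
- **Pot:** there is a visible gap between the dish and the pot.

**What disagreed or went wrong:**
- The scene camera put things a few mm off from the top camera: about 4 mm for the dish and up to about 11 mm for the pot on the first rough reading. Comparing lip to pot directly in each picture left about 5 mm or less, against the 20 mm allowed.
- One move call in the middle of the turn was refused, so the turn was done in two parts. The pearl stayed in the ring.
- I did not re-measure the other objects at the end. Nothing came near them.

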